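# Find the key that opens the glaze chest

## Robot

A 6-joint arm with a two-finger parallel gripper is mounted at the origin on the work surface. World frame = base frame: x ahead of the robot, y to its left, z up, the work surface at z = 0. Lengths are in mm, angles in rad, forces in N, time in s.
With the tool pointing down it reaches from about 275 to 1000 mm from the base axis. Payload 8.4 kg.
Tool frame: the origin (TCP) lies on the mounting face of the last link; the fingertips stand 173 mm ahead of it and the grasp point (between the pads) lies 155 mm ahead of it; z points along the fingers, y is the line along which they close (so a half turn about z gives the same grasp; the last joint's range is limited). The gripper opens to 85 mm and grips with 20 to 120 N. Pads are 22 mm wide; open, the fingers measure 114 mm over their backs; the gripper's body (76 mm by 85 mm) begins 54 mm behind the grasp point. The pads swing forward as they close: fully open they stand 13 mm farther back than shut.
Start: joints at [1.19, 0.353, 1.633, -0, 1.155, -0.002], TCP at [231.128, 580.697, 404.681] pointing down, gripper open.
Joint ranges: [-2.63, 2.63], [-0.92, 2.1], [0.06, 2.66], [-1.3, 4.44], [0, 2.69], [-3.02, 3.02]. Speed limits (rad/s): [2.22, 2.22, 2.79, 3.14, 3.14, 3.14].

## Interface

Orientations are given as [roll, pitch, yaw] about the fixed x, y, z axes, in that order (R = Rz(yaw) Ry(pitch) Rx(roll)).
In Python, from rig import r gives the robot as it stands.
- The arm moves only by the tool apply_moves, never from a script. Its argument "deltas" is a list of rows, each an object with "claw": the gripper command: -1 is fully open, 1 is shut, values between are in proportion; "delta_pos": the shift along the tool's x, y, z in cm, a list of three; "yaw": the turn about the tool's z in rad. In form: [{"claw": claw, "delta_pos": [tx, ty, tz], "yaw": yaw}, ...]. A call has 1 to 8 rows; each row shifts and turns the commanded pose from where the row before left it, along the tool's axes as they then stand; what a row does not reach is not made up. A row lasts 1/8 s, in which the tool goes at most 62.5 mm and 10.7 degrees, less where a joint would pass 70% of its speed; a pose out of reach is approached as far as the arm can. A call with a gripper value outside its range is refused whole. The fingers move at their own pace and stop on an object; "grip_force" is the grip in N (left out, the last holds). Time passes only in rows, so rows that do not move let the fingers close. It gives the time, the measured TCP pose, the force, the opening and the grip force at its end, in the units of the state.
- r.sense(): the state, without advancing time (a new reading comes with each control period).
- r.grab_frame(name): name is "scene" or "top" or "wrist"; returns a dict with "img" (384x512x3 uint8, blue, green, red), "z_map" (384x512 float32, mm along the optical axis (not along the pixel's ray), 0 where there is no reading), "fx", "fy", "cx", "cy" (pixels), "dist" ([k1, k2, p1, p2, k3] as OpenCV has them; the pictures are not rectified), "eye" and "rotation" of the camera in the world; the wrist camera has in their place "T_tool_cam" (4x4, takes a point from camera to tool coordinates, whose origin is the TCP and whose axes are the flange's). Camera axes: x right, y up, looking along -z (the intrinsics and any distortion apply to the point x, -y, -z); pixel columns grow to the right and rows downward; lengths in mm; the calibration is good to about 2 mm. A picture is of the moment at which its call begins: read the wrist's pose just before it.
- r.sign_off(): hands the job in; it is judged then, once.
The state is a dict: "clock": time; "qpos": joint angles; "qvel": joint speeds; "joint_efforts": joint torques, N m; "eef_pos": TCP position; "tcp_rot": TCP orientation; "contact_force": force on the tool from outside, world axes, zero at the start; "wrist_torque": the same for the moment, N m; "opening": opening from 0.0 (shut) to 1.0 (fully open); "grasp_force": force on a finger pad.
Only numpy, scipy, OpenCV 4.12 (cv2) and the standard library are available. Lean on these libraries where they do the work, as an engineer would, in place of code of your own. Each camera call takes 0.05 s, during which the arm holds its last target. There are 200 camera calls.

## Task

Find out by trying which of the three keys opens the lock in the lid of the glaze chest: push a key fully home and turn it clockwise, and put every key that will not turn in the rectangular wooden tray. When one turns, turn it as far as it goes, draw it out leaving the lock turned, and put that key in the round terracotta bowl; from then on do not touch the other keys (untried ones stay in their stands). Do not put any key in the bowl before the lock is open, turn the lock only with a key fully home, and do not push the jars and pots about.

Things in the scene. Friction and masses are not known exactly. Their poses are not given: they have to be found in the camera images.
- key_1: steel key, 100 mm long, about 250 g, at first upright, bow up, in stand_1. Origin: on its axis at the underside of its collar (56 mm diameter, 5 mm thick); z towards the bow. Flat bow to grip: 50 mm along x, 9 mm thick along y, z = 18 to 50 mm. Below the collar: drive tongue 48 (x) x 7.5 (y) mm, 9 mm deep, a thin shank 50 mm deep and on it a bit 45 (x) x 5 (y) x 7 mm. A half turn about z changes nothing
- key_2: a second key, in stand_2; shape, origin and axes as key_1. The keys differ only in the height of the bit on the shank, hidden in the stands. Just one of the three turns the lock; which one is drawn afresh in every episode and cannot be seen, so it must be tried
- key_3: a third key, in stand_3; shape, origin and axes as key_1 (only the height of the bit differs)
- stand_1: fixed wooden block 80 (x) x 60 (y) x 60 mm high with an upright slot in which key_1 stands loosely, collar on the top face; origin at the centre of the underside, under the key. stand_2 and stand_3 (under the other keys) are alike
- keyhole (a point): centre of the key slot, on the top face of the lock's steel rotor, a 78 x 50 x 14 mm plate, its top 104 mm above the table and 4 mm above the chest's lid. Turns with the rotor: x along the slot, z up. Slot 52.5 mm (x) by 12 mm (y), open below; a key goes in from above, its x along the slot's x, either way round. Fully home, the collar lies on the rotor and the key's origin is at this point
- latch (a joint): angle of the lock's rotor: 0 locked (starts at 0 to 0.1 rad), growing clockwise seen from above to a stop at 1.45; open above 1.15. Friction 0.08 N m; stays where it is left. Hidden wards stop a wrong key at about 0.3 rad (0.2 to 0.45); it comes out upward from there. The right one turns freely to the stop and comes out upward there
- chest: fixed grey steel chest, 130 (x) x 230 (y) x 100 mm high; origin at the centre of its underside, the lock on its vertical centre line; y along the long side. A small blue pot stands on its lid beside the lock.
- tray: open rectangular deep wooden tray, fixed, 200 (x) x 150 (y) x 60 mm high, walls and floor 6 mm; origin at the centre of its underside. Keys that do not turn go here.
- bowl: round terracotta bowl, fixed, 170 mm across the rim, 45 mm high, wall 6 mm; origin at the centre of its underside. The key that opened the lock goes here.
- jar: white jar, 64 mm diameter, 110 mm high, loose; origin at the centre of its underside. Leave alone.
- bottle: amber bottle, 56 mm diameter, 150 mm high, loose; origin at the centre of its underside. Leave alone.
- pot: small blue pot, 52 mm diameter, 50 mm high, loose, standing on the chest's lid about 80 mm from the keyhole; origin at the centre of its underside. Leave alone.
- mug: white mug, 80 mm diameter, 90 mm high, handle at +y, loose; origin at the centre of its underside. Leave alone.
- block: fired clay block, 90 x 45 x 40 mm, loose; origin at the centre of its underside. Leave alone.
Things that resemble listed ones, but are neither listed nor needed, are in the scene too. What is shaped like the key_3 but blue is not meant.

How it is judged (in metres and radians):
On the way:
1. with a key fully home, the lock is turned to its open position (value of joint latch above 1.15 rad and ((z of key_1 in the frame of keyhole below 0.006 m and horizontal distance between key_1 and keyhole below 0.006 m and angle between key_1's own z axis and vertical below 0.15 rad) or (z of key_2 in the frame of keyhole below 0.006 m and horizontal distance between key_2 and keyhole below 0.006 m and angle between key_2's own z axis and vertical below 0.15 rad) or (z of key_3 in the frame of keyhole below 0.006 m and horizontal distance between key_3 and keyhole below 0.006 m and angle between key_3's own z axis and vertical below 0.15 rad))), for 0.1 s.
At the end, for the whole second after the job is handed in: lock open (over 1.15 rad); one key in the bowl (origin within 85 mm of its centre, below 80 mm); each other key in the tray (origin inside its outline, below 100 mm) or still in its stand (within 15 mm of its start, within 0.2 rad of upright); all keys under 0.03 m/s (value of joint latch above 1.15 rad and (((horizontal distance between key_1 and bowl below 0.085 m and height (world z) of key_1 below 0.08 m) and ((x of key_2 in the frame of tray between -0.1 and 0.1 m and y of key_2 in the frame of tray between -0.075 and 0.075 m and z of key_2 in the frame of tray below 0.1 m) or (distance of key_2 from where it was at the start of the episode below 0.015 m and angle between key_2's own z axis and vertical below 0.2 rad)) and ((x of key_3 in the frame of tray between -0.1 and 0.1 m and y of key_3 in the frame of tray between -0.075 and 0.075 m and z of key_3 in the frame of tray below 0.1 m) or (distance of key_3 from where it was at the start of the episode below 0.015 m and angle between key_3's own z axis and vertical below 0.2 rad))) or ((horizontal distance between key_2 and bowl below 0.085 m and height (world z) of key_2 below 0.08 m) and ((x of key_1 in the frame of tray between -0.1 and 0.1 m and y of key_1 in the frame of tray between -0.075 and 0.075 m and z of key_1 in the frame of tray below 0.1 m) or (distance of key_1 from where it was at the start of the episode below 0.015 m and angle between key_1's own z axis and vertical below 0.2 rad)) and ((x of key_3 in the frame of tray between -0.1 and 0.1 m and y of key_3 in the frame of tray between -0.075 and 0.075 m and z of key_3 in the frame of tray below 0.1 m) or (distance of key_3 from where it was at the start of the episode below 0.015 m and angle between key_3's own z axis and vertical below 0.2 rad))) or ((horizontal distance between key_3 and bowl below 0.085 m and height (world z) of key_3 below 0.08 m) and ((x of key_1 in the frame of tray between -0.1 and 0.1 m and y of key_1 in the frame of tray between -0.075 and 0.075 m and z of key_1 in the frame of tray below 0.1 m) or (distance of key_1 from where it was at the start of the episode below 0.015 m and angle between key_1's own z axis and vertical below 0.2 rad)) and ((x of key_2 in the frame of tray between -0.1 and 0.1 m and y of key_2 in the frame of tray between -0.075 and 0.075 m and z of key_2 in the frame of tray below 0.1 m) or (distance of key_2 from where it was at the start of the episode below 0.015 m and angle between key_2's own z axis and vertical below 0.2 rad)))) and linear speed of each of key_1, key_2, key_3 below 0.03 m/s); the robot touches nothing.
It fails at once if the lock is turned on (between 0.5 and 1.1 rad) with no key fully home (collar within 6 mm of the rotor) (value of joint latch between 0.5 and 1.1 rad and not ((z of key_1 in the frame of keyhole below 0.006 m and horizontal distance between key_1 and keyhole below 0.006 m and angle between key_1's own z axis and vertical below 0.15 rad) or (z of key_2 in the frame of keyhole below 0.006 m and horizontal distance between key_2 and keyhole below 0.006 m and angle between key_2's own z axis and vertical below 0.15 rad) or (z of key_3 in the frame of keyhole below 0.006 m and horizontal distance between key_3 and keyhole below 0.006 m and angle between key_3's own z axis and vertical below 0.15 rad))).
It fails at once if a key lies in the bowl while the lock is not open (value of joint latch below 1.1 rad and ((horizontal distance between key_1 and bowl below 0.085 m and height (world z) of key_1 below 0.08 m) or (horizontal distance between key_2 and bowl below 0.085 m and height (world z) of key_2 below 0.08 m) or (horizontal distance between key_3 and bowl below 0.085 m and height (world z) of key_3 below 0.08 m))).
It fails at once if with the lock open, the fingers touch another key, in the tray or in its stand (value of joint latch above 1.15 rad and ((contact force between the fingers and key_1 above 1 N and ((x of key_1 in the frame of tray between -0.1 and 0.1 m and y of key_1 in the frame of tray between -0.075 and 0.075 m and z of key_1 in the frame of tray below 0.1 m) or distance of key_1 from where it was at the start of the episode below 0.04 m)) or (contact force between the fingers and key_2 above 1 N and ((x of key_2 in the frame of tray between -0.1 and 0.1 m and y of key_2 in the frame of tray between -0.075 and 0.075 m and z of key_2 in the frame of tray below 0.1 m) or distance of key_2 from where it was at the start of the episode below 0.04 m)) or (contact force between the fingers and key_3 above 1 N and ((x of key_3 in the frame of tray between -0.1 and 0.1 m and y of key_3 in the frame of tray between -0.075 and 0.075 m and z of key_3 in the frame of tray below 0.1 m) or distance of key_3 from where it was at the start of the episode below 0.04 m)))).
It fails at once if a jar, bottle, pot, mug or block is pushed more than 40 mm or tipped over (distance of any of jar, bottle, pot, mug, block from where it was at the start of the episode above 0.04 m or angle between any of jar, bottle, pot, mug, block's own z axis and vertical above 0.5 rad).
It also fails if it takes over 72 s, if anything falls off the work surface, if the arm or the gripper's body presses on something with over 40 N, if the wrist force passes 120 N, or if a joint passes its speed limit or range.

## Working session

There is one attempt and no reset: what is moved stays moved. The work goes in short steps, Python scripts to look and compute and a tool call to move; the robot and the scene stay as the last step left them, time stands still between calls to the robot, and variables do not carry over. Pictures are saved under pics/ and viewed, at most 10 in all, crops included, and the job is handed in when it is done.

Besides the shell and the picture viewer there is one more tool, called by a JSON object that holds its "api" and its "payload", one argument or row to a line. apply_moves: Moves the arm, as the interface text tells. Its arguments: {"type":"object","properties":{"deltas":{"type":"array"},"grip_force":{"type":"number"}},"required":["deltas"]}

```bash
mkdir -p pics; cat > h.py <<'E'
import numpy as np,cv2,pickle
from scipy.spatial.transform import Rotation as R
from rig import r
def grab(n):
    s=r.sense(); f=r.grab_frame(n)
    if n=="wrist":
        T=np.eye(4);T[:3,:3]=R.from_euler('xyz',s['tcp_rot']).as_matrix();T[:3,3]=s['eef_pos']
        T=T@np.array(f['T_tool_cam'])
    else:
        T=np.eye(4);T[:3,:3]=f['rotation'];T[:3,3]=np.ravel(f['eye'])
    f['T']=T
    f['K']=np.array([[f['fx'],0,f['cx']],[0,f['fy'],f['cy']],[0,0,1.]])
    return f
def rays(f,uv):
    p=cv2.undistortPoints(np.array(uv,float).reshape(-1,1,2),f['K'],np.array(f['dist'],float))[:,0]
    return np.c_[p[:,0],-p[:,1],-np.ones(len(p))]
def at_depth(f,uv):
    d=rays(f,uv); z=np.array([f['z_map'][int(round(v)),int(round(u))] for u,v in uv])
    return (d*z[:,None])@f['T'][:3,:3].T+f['T'][:3,3]
def at_z(f,uv,z):
    d=rays(f,uv)@f['T'][:3,:3].T; o=f['T'][:3,3]
    return o+d*((z-o[2])/d[:,2])[:,None]
def cloud(f):
    h,w=f['z_map'].shape
    uv=np.stack(np.meshgrid(np.arange(w),np.arange(h)),-1).reshape(-1,2)
    P=(rays(f,uv)*f['z_map'].reshape(-1,1))@f['T'][:3,:3].T+f['T'][:3,3]
    P[f['z_map'].ravel()==0]=np.nan
    return P.reshape(h,w,3)
E
python3 - <<'E'
from h import *
s=r.sense();print(s)
for n in("top","scene"):
    f=grab(n);pickle.dump(f,open(n+'.pkl','wb'));print(n,f['T'],f['fx'],f['dist'])
    cv2.imwrite(f'pics/{n}.png',cv2.resize(f['img'],(800,600)))
E
```

```text
{'clock': 0.0, 'qpos': array([ 1.18963240e+00,  3.53616203e-01,  1.63411698e+00,  1.69031142e-05,
        1.15520302e+00, -2.40031802e-03]), 'qvel': array([ 7.84413716e-04,  3.53603357e-04,  7.86743470e-04, -4.41004446e-04,
        7.83309914e-05,  1.03729512e-03]), 'joint_efforts': array([-1.80356169e-04, -6.05243325e+01, -3.42060399e+01, -1.19553852e-04,
        9.41825216e-03, -7.19348463e-05]), 'eef_pos': array([231.01894393, 580.48713547, 403.9888171 ]), 'tcp_rot': array([-3.14024915e+00, -1.86799842e-05,  2.76282220e+00]), 'contact_force': array([0.02231341, 0.39475538, 0.63909591]), 'wrist_torque': array([-0.04013906,  0.00174678, -0.05283359]), 'grasp_force': 0.0, 'opening': 1.0025901431528648}
top [[ 1.37478139e-01 -1.69082059e-02 -1.55499331e+00  4.12622855e+02]
 [ 1.37478139e-01 -1.69082059e-02 -1.55499331e+00 -2.03302823e+00]
 [ 1.37478139e-01 -1.69082059e-02 -1.55499331e+00  1.05061510e+03]
 [ 0.00000000e+00  0.00000000e+00  0.00000000e+00  1.00000000e+00]] 395.31381867534293 [0.01200046 0.         0.         0.         0.        ]
scene [[ 5.45214797e-01 -1.35137229e-02  1.54141291e+00  9.96856500e+02]
 [ 5.45214797e-01 -1.35137229e-02  1.54141291e+00 -1.29760286e+01]
 [ 5.45214797e-01 -1.35137229e-02  1.54141291e+00  8.93426390e+02]
 [ 0.00000000e+00  0.00000000e+00  0.00000000e+00  1.00000000e+00]] 350.26232369442374 [-0.06774999  0.          0.          0.          0.        ]
```

```bash
sed -i "s/T\[:3,:3\]=f\['rotation'\]/T[:3,:3]=R.from_euler('xyz',np.ravel(f['rotation'])).as_matrix()/" h.py
python3 - <<'E'
from h import *
for n in("top","scene"):
    f=pickle.load(open(n+'.pkl','rb'));f['T'][:3,:3]=R.from_euler('xyz',np.ravel(f['rotation'])).as_matrix();pickle.dump(f,open(n+'.pkl','wb'))
    P=cloud(f);print(n,f['T'],np.nanpercentile(P[...,2],[5,30,50,90]))
E
```

```text
top [[ 1.58001048e-02  9.90404453e-01 -1.37293030e-01  4.12622855e+02]
 [-9.99732212e-01  1.79700580e-02  1.45801410e-02 -2.03302823e+00]
 [ 1.69074003e-02  1.37025897e-01  9.90423164e-01  1.05061510e+03]
 [ 0.00000000e+00  0.00000000e+00  0.00000000e+00  1.00000000e+00]] [-7.51765906e+02 -1.55260517e+00  1.80957286e-01  5.70616650e+01]
scene [[ 2.93765095e-02 -8.54852729e-01  5.18038447e-01  9.96856500e+02]
 [ 9.99477069e-01  1.81146748e-02 -2.67852097e-02 -1.29760286e+01]
 [ 1.35133116e-02  5.18554405e-01  8.54937846e-01  8.93426390e+02]
 [ 0.00000000e+00  0.00000000e+00  0.00000000e+00  1.00000000e+00]] [-209.78377492   -0.55689275    1.21268143   82.34682099]
```

View pics/top.png

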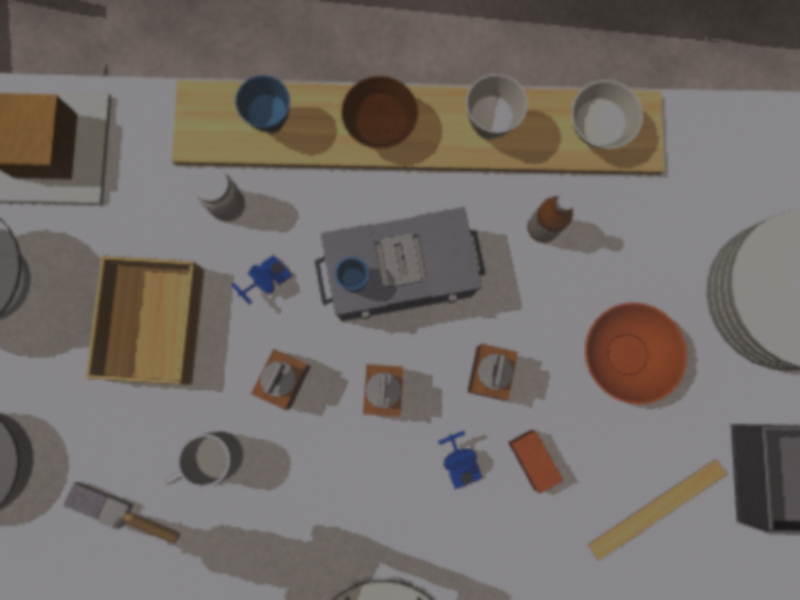

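View pics/scene.png

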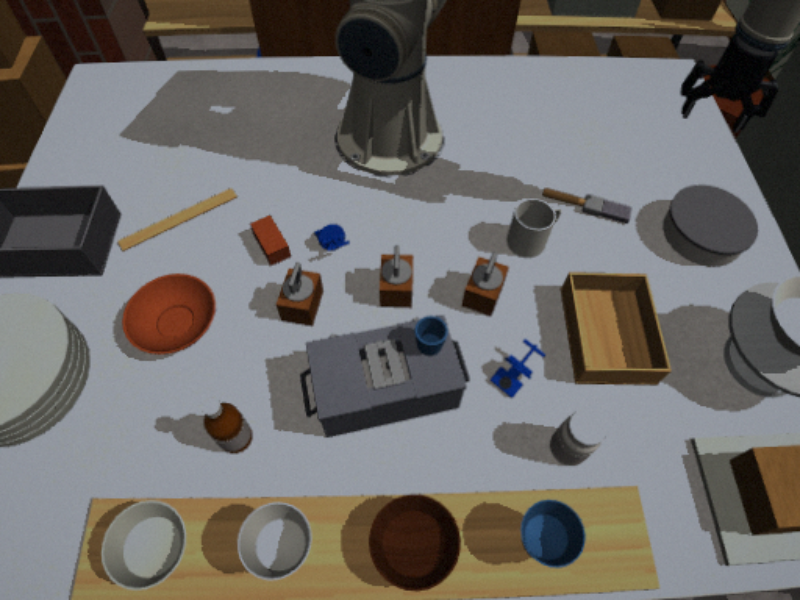

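```bash
python3 - <<'E'
from h import *
f=pickle.load(open('top.pkl','rb'));P=cloud(f);g=pickle.load(open('scene.pkl','rb'));Q=cloud(g)
def px(u,v): return u*.64,v*.64
for n,(u,v) in dict(A=(280,378),B=(384,390),C=(494,372)).items():
    c=at_z(f,[px(u,v)],70)[0]
    for nm,C in(('top',P),('scene',Q)):
        X=C.reshape(-1,3);X=X[np.linalg.norm(X[:,:2]-c[:2],axis=1)<45]
        col=X[(X[:,2]>60)&(X[:,2]<72)];b=X[(X[:,2]>82)&(X[:,2]<125)]
        w,V=np.linalg.eigh(np.cov(b[:,:2].T)) if len(b)>3 else (0,np.zeros((2,2)))
        print(n,nm,c.round(),len(col),col.mean(0).round(),len(b),b.mean(0).round(1),'axis',np.degrees(np.arctan2(V[1,1],V[0,1])).round(1),np.nanmax(X[:,2]).round())
for n,u,v,z in(('lock',402,258,104),('tray',148,320,40),('bowl',636,353,40),('pot',352,274,150)):
    print(n,at_z(f,[px(u,v)],z)[0].round())
# tray / bowl rims via scene+top heights
X=P.reshape(-1,3)
for n,c,z0,z1,rad in(('tray',at_z(f,[px(148,320)],60)[0],52,68,140),('bowl',at_z(f,[px(636,353)],45)[0],38,52,100),('chest',at_z(f,[px(402,258)],104)[0],92,110,150)):
    Y=X[(np.linalg.norm(X[:,:2]-c[:2],axis=1)<rad)&(X[:,2]>z0)&(X[:,2]<z1)]
    print(n,len(Y),cv2.minAreaRect(Y[:,:2].astype(np.float32)),Y[:,2].mean())
def crop(f,u0,v0,u1,v1,k): 
    c=cv2.resize(f['img'][v0:v1,u0:u1],None,fx=k,fy=k,interpolation=cv2.INTER_CUBIC);return cv2.convertScaleAbs(c,alpha=1.4)
a=crop(f,200,130,312,206,7)
cv2.imwrite('pics/c1.png',a)
E
```

```text
A top [442. 167.  70.] 421 [442. 170.  63.] 115 [441.4 170.3 104.4] axis 155.6 113.0
A scene [442. 167.  70.] 293 [447. 173.  64.] 72 [449.1 172.1 104.6] axis 155.0 112.0
B top [426.   3.  70.] 452 [426.   5.  64.] 80 [426.9   5.3 108.3] axis 177.2 112.0
B scene [426.   3.  70.] 283 [430.   7.  64.] 71 [436.1   6.9 104.8] axis 177.0 112.0
C top [ 457. -171.   70.] 410 [ 457. -171.   63.] 110 [ 458.4 -171.1  104.8] axis 168.2 113.0
C scene [ 457. -171.   70.] 261 [ 465. -168.   64.] 103 [ 464.  -170.3  101.8] axis 166.5 115.0
lock [631. -21. 104.]
tray [534. 391.  40.]
bowl [ 494. -410.   40.]
pot [595.  53. 150.]
tray 796 ((534.2724609375, 396.71881103515625), (152.68553161621094, 199.9166259765625), 87.53154754638672) 58.3148462966483
bowl 699 ((494.3983459472656, -405.77081298828125), (166.1704559326172, 165.6681671142578), 82.2009506225586) 42.91603761622814
chest 4493 ((625.9830322265625, -19.575653076171875), (142.0121612548828, 234.14381408691406), 11.741857528686523) 100.14621400975022
```

View pics/c1.png

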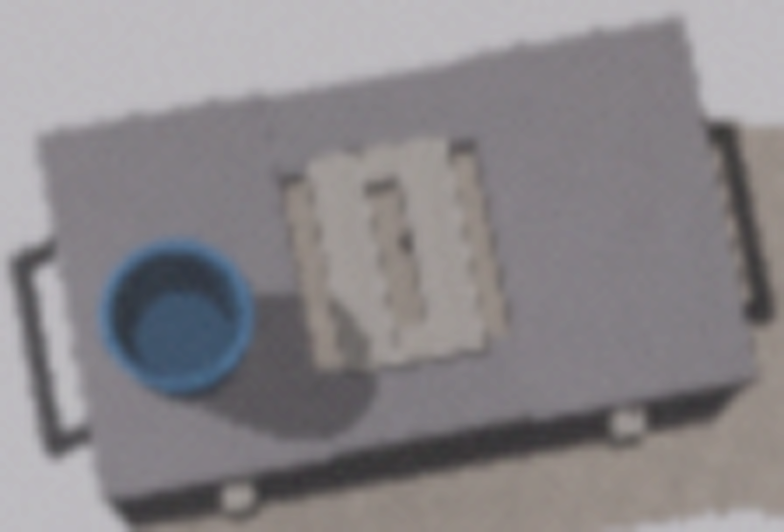

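```bash
cat >> h.py <<'E'
def plan(x,y,z,yaw=None):
    s=r.sense();M=R.from_euler('xyz',s['tcp_rot']).as_matrix()
    d=M.T@(np.array([x,y,z])-s['eef_pos'])/10
    dy=0 if yaw is None else -((yaw-s['tcp_rot'][2]+np.pi)%(2*np.pi)-np.pi)
    n=max(np.linalg.norm(d)/6.25,abs(dy)/.185)
    print('delta cm',d.round(2),'yaw',round(dy,3),'rows>=',n.round(2),'eef',s['eef_pos'].round(1),'rpy',s['tcp_rot'].round(4),'t',s['clock'],'F',s['contact_force'].round(1),'op',s['opening'].round(3))
E
python3 - <<'E'
from h import *
f=grab("wrist");print(np.array(f['T_tool_cam']).round(3),f['fx'],f['dist'])
plan(442,168,420,2.716); plan(631,-20,420,3.316)
E
```

```text
[[ 1.0000e-03  9.5300e-01  3.0300e-01  7.7272e+01]
 [ 1.0000e+00 -1.0000e-03  0.0000e+00  1.2050e+00]
 [ 1.0000e-03  3.0300e-01 -9.5300e-01  3.0925e+01]
 [ 0.0000e+00  0.0000e+00  0.0000e+00  1.0000e+00]] 300.0718520949499 [-0.06967671  0.          0.          0.          0.        ]Traceback (most recent call last):
  File "<stdin>", line 3, in <module>
  File "h.py", line 34, in plan
    print('delta cm',d.round(2),'yaw',round(dy,3),'rows>=',n.round(2),'eef',s['eef_pos'].round(1),'rpy',s['tcp_rot'].round(4),'t',s['clock'],'F',s['contact_force'].round(1),'op',s['opening'].round(3))
                                                                                                                                                                                  ^^^^^^^^^^^^^^^^^^
AttributeError: 'float' object has no attribute 'round'
```

```bash
sed -i "s/s\['opening'\].round(3)/round(float(s['opening']),3)/" h.py
python3 - <<'E'
from h import *
plan(442,168,380,2.716); plan(629,-20,390,3.316)
E
```

```text
delta cm [-34.86 -30.52   2.44] yaw 0.047 rows>= 7.42 eef [231.1 580.5 404.1] rpy [-3.1405 -0.      2.7627] t 0.15 F [-0.4  0.2 -1.1] op 1.002
delta cm [-59.18 -41.08   1.45] yaw -0.553 rows>= 11.53 eef [231.1 580.5 404.1] rpy [-3.1405 -0.      2.7627] t 0.15 F [-0.4  0.2 -1.1] op 1.002
```

{"api": "apply_moves", "payload": {
  "deltas": [
    {"claw":-1,"delta_pos":[-4.36,-3.82,0.3],"yaw":0.006},
    {"claw":-1,"delta_pos":[-4.36,-3.82,0.3],"yaw":0.006},
    {"claw":-1,"delta_pos":[-4.36,-3.82,0.3],"yaw":0.006},
    {"claw":-1,"delta_pos":[-4.36,-3.82,0.3],"yaw":0.006},
    {"claw":-1,"delta_pos":[-4.36,-3.82,0.3],"yaw":0.006},
    {"claw":-1,"delta_pos":[-4.36,-3.82,0.3],"yaw":0.006},
    {"claw":-1,"delta_pos":[-4.36,-3.82,0.3],"yaw":0.006},
    {"claw":-1,"delta_pos":[-4.36,-3.82,0.3],"yaw":0.006}
  ],
  "grip_force": 60
}}

```text
clock: 1.15
eef_pos: [433.9, 161.7, 380.7]
tcp_rot: [3.141, 0.0, 2.715]
contact_force: [1.3, -0.2, -0.1]
opening: 1.005
grasp_force: 0.0
```

```bash
python3 - <<'E'
from h import *
f=grab("wrist");pickle.dump(f,open('wA.pkl','wb'));cv2.imwrite('pics/wA.png',cv2.resize(f['img'],(800,600)))
P=cloud(f).reshape(-1,3);X=P[np.linalg.norm(P[:,:2]-[442,170],axis=1)<45]
b=X[(X[:,2]>82)&(X[:,2]<125)];t=X[(X[:,2]>107)&(X[:,2]<118)];c=X[(X[:,2]>61)&(X[:,2]<70)]
print(len(b),b.mean(0),len(c),c.mean(0),cv2.minAreaRect(t[:,:2].astype(np.float32)),cv2.minAreaRect(c[:,:2].astype(np.float32)))
plan(629,-20,390,3.316)
E
```

```text
678 [438.99545255 174.59667623 107.66540348] 2006 [440.21129568 173.54287578  64.65038679] ((441.8173522949219, 173.74794006347656), (9.402517318725586, 48.915470123291016), 66.19590759277344) ((442.0776672363281, 173.18516540527344), (58.90756607055664, 79.5213394165039), 65.73532104492188)
delta cm [-24.94  -8.08  -0.89] yaw -0.603 rows>= 4.2 eef [435.7 157.1 380.3] rpy [-3.1392e+00  2.2000e-03  2.7132e+00] t 1.2 F [ 1.4 -2.4  0.4] op 0.997
```

View pics/wA.png

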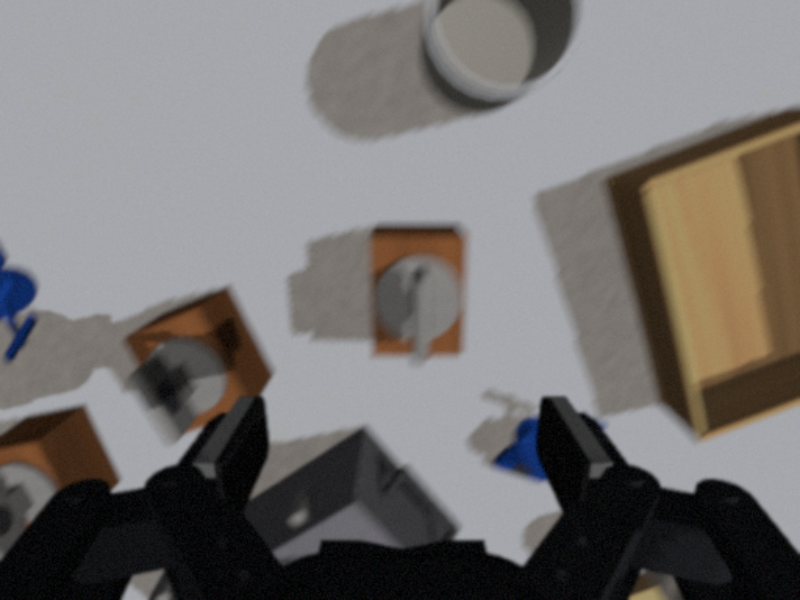

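{"api": "apply_moves", "payload": {
  "deltas": [
    {"claw":-1,"delta_pos":[-5.0,-1.6,-0.2],"yaw":0},
    {"claw":-1,"delta_pos":[-5.0,-1.6,-0.2],"yaw":0},
    {"claw":-1,"delta_pos":[-5.0,-1.6,-0.2],"yaw":0},
    {"claw":-1,"delta_pos":[-5.0,-1.6,-0.2],"yaw":0},
    {"claw":-1,"delta_pos":[-5.0,-1.6,-0.2],"yaw":-0.15},
    {"claw":-1,"delta_pos":[0,0,0],"yaw":-0.18},
    {"claw":-1,"delta_pos":[0,0,0],"yaw":-0.18},
    {"claw":-1,"delta_pos":[0,0,0],"yaw":-0.09}
  ]
}}

```text
clock: 2.2
eef_pos: [627.9, -13.0, 390.2]
tcp_rot: [3.141, -0.001, -2.965]
contact_force: [0.2, -0.0, 0.1]
opening: 1.0
grasp_force: 0.0
```

{"api": "apply_moves", "payload": {
  "deltas": [
    {"claw":-1,"delta_pos":[0,0,0],"yaw":0},
    {"claw":-1,"delta_pos":[0,0,0],"yaw":0}
  ]
}}

```text
clock: 2.45
eef_pos: [627.9, -12.8, 390.6]
tcp_rot: [3.142, -0.0, -2.97]
contact_force: [-0.1, -0.6, 0.2]
opening: 1.001
grasp_force: 0.0
```

```bash
python3 - <<'E'
from h import *
s=r.sense();print(s['eef_pos'],s['qvel'].round(3))
f=grab("wrist");pickle.dump(f,open('wL.pkl','wb'));cv2.imwrite('pics/wL.png',cv2.convertScaleAbs(cv2.resize(f['img'][110:290,136:376],(800,600),interpolation=cv2.INTER_CUBIC),alpha=1.3))
print(r.sense()['eef_pos'],r.sense()['tcp_rot'])
P=cloud(f).reshape(-1,3)
# heights near 104 in neighbourhood of the slot
X=P[(np.linalg.norm(P[:,:2]-[631,-20],axis=1)<60)&(P[:,2]>102.3)&(P[:,2]<110)];print(len(X),cv2.minAreaRect(X[:,:2].astype(np.float32)),np.median(X[:,2]))
E
```

```text
[627.85149692 -12.76960939 390.55286306] [ 0.    -0.002 -0.001  0.002  0.001 -0.006]
[627.85283788 -12.77493422 390.59870709] [ 3.1415764e+00 -1.7729710e-04 -2.9700152e+00]
3908 ((628.574951171875, -10.379707336425781), (78.80461120605469, 64.73464965820312), 11.515717506408691) 103.92755716137201
```

View pics/wL.png

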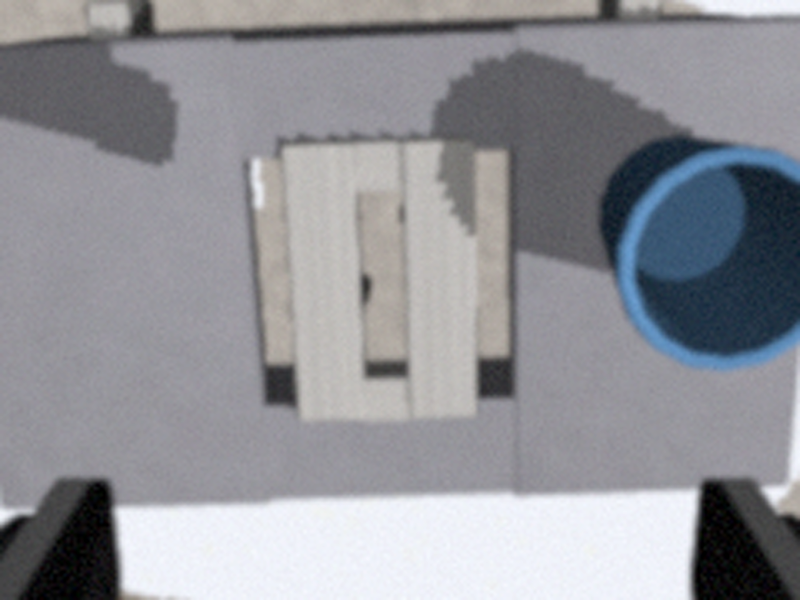

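```bash
python3 - <<'E'
from h import *
f=pickle.load(open('wL.pkl','rb'))
q=lambda L:at_z(f,[(136+u*.3+0*.5,110+v*.3) for u,v in L],104)
for L in([(358,191),(404,191),(409,376),(366,377)],[(283,145),(470,142),(476,416),(300,420)]):
    c=q(L);e=(c[3]-c[0]+c[2]-c[1])/2;w=(c[1]-c[0]+c[2]-c[3])/2
    print(c.mean(0).round(1),np.linalg.norm(e),np.linalg.norm(w),np.degrees(np.arctan2(e[1],e[0])),np.degrees(np.arctan2(w[1],w[0])))
X=cloud(f)[110:290,136:376]
for k in(283,):pass
P=X.reshape(-1,3);P=P[(P[:,2]>102)&(P[:,2]<106)&(np.linalg.norm(P[:,:2]-[629,-16],axis=1)<52)];print(cv2.minAreaRect(P[:,:2].astype(np.float32)),len(P))
for z in (60,96,100,104): print(z,((P if 0 else X.reshape(-1,3))[:,2]>z-1.2).sum())
plan(442,171.5,380,2.72)
E
```

```text
[629.9 -16.9 104. ] 51.82995373747312 11.889417424393757 11.427448283328994 100.5697918102857
[630.1 -17.4 104. ] 76.7411233118403 48.551658034569414 11.769245246329291 101.02754918083839
((626.463134765625, -18.858535766601562), (89.35562133789062, 78.83320617675781), 4.091121673583984) 3941
60 34037
96 33327
100 31842
104 9542
delta cm [15.17 21.33  1.06] yaw 0.593 rows>= 4.19 eef [627.9 -12.8 390.6] rpy [ 3.1416e+00 -2.0000e-04 -2.9700e+00] t 2.5 F [ 0.3 -0.1  0. ] op 1.0
```

{"api": "apply_moves", "payload": {
  "deltas": [
    {"claw":-1,"delta_pos":[3.79,5.33,0.26],"yaw":0},
    {"claw":-1,"delta_pos":[3.79,5.33,0.26],"yaw":0},
    {"claw":-1,"delta_pos":[3.79,5.33,0.26],"yaw":0},
    {"claw":-1,"delta_pos":[3.79,5.33,0.26],"yaw":0},
    {"claw":-1,"delta_pos":[0,0,0],"yaw":0.18},
    {"claw":-1,"delta_pos":[0,0,0],"yaw":0.18},
    {"claw":-1,"delta_pos":[0,0,0],"yaw":0.18},
    {"claw":-1,"delta_pos":[0,0,0],"yaw":0.053}
  ]
}}

```text
clock: 3.5
eef_pos: [450.1, 162.9, 380.9]
tcp_rot: [3.141, 0.0, 2.717]
contact_force: [0.5, -1.0, 0.0]
opening: 1.0
grasp_force: 0.0
```

{"api": "apply_moves", "payload": {
  "deltas": [
    {"claw":-1,"delta_pos":[0,0,0],"yaw":0},
    {"claw":-1,"delta_pos":[0,0,0],"yaw":0}
  ]
}}

```text
clock: 3.75
eef_pos: [450.2, 162.8, 380.8]
tcp_rot: [3.142, 0.0, 2.723]
contact_force: [-0.4, 0.1, -0.4]
opening: 1.0
grasp_force: 0.0
```

```bash
cat >> h.py <<'E'
def key(c,f):
    P=cloud(f).reshape(-1,3);X=P[np.linalg.norm(P[:,:2]-c,axis=1)<45]
    t=X[(X[:,2]>106)&(X[:,2]<118)]
    q=X[(X[:,2]>61)&(X[:,2]<75)]
    print(np.median(t[:,2]),'bow top',cv2.minAreaRect(t[:,:2].astype(np.float32)),'collar circ',cv2.minEnclosingCircle(X[(X[:,2]>63)&(X[:,2]<75)][:,:2].astype(np.float32)), 'stand+collar',cv2.minAreaRect(X[(X[:,2]>55)&(X[:,2]<75)][:,:2].astype(np.float32)))
E
python3 - <<'E'
from h import *
f=grab("wrist");pickle.dump(f,open('wA.pkl','wb'));key([442,171.5],f)
cv2.imwrite('pics/wA2.png',cv2.convertScaleAbs(cv2.resize(f['img'][110:290,136:376],(800,600),interpolation=cv2.INTER_CUBIC),alpha=1.3))
plan(442,171.5,250,2.72)
E
```

```text
109.4272844179753 bow top ((442.0566711425781, 173.42654418945312), (9.287408828735352, 49.39265060424805), 66.65926361083984) collar circ ((442.4254455566406, 173.32867431640625), 27.89200210571289) stand+collar ((442.641845703125, 173.36285400390625), (60.240760803222656, 80.9629135131836), 65.79241943359375)
delta cm [ 1.11  0.46 13.08] yaw 0.003 rows>= 2.1 eef [450.2 162.7 380.8] rpy [3.1416e+00 1.0000e-04 2.7225e+00] t 3.8 F [-0.4  0.4 -0.2] op 0.997
```

View pics/wA2.png

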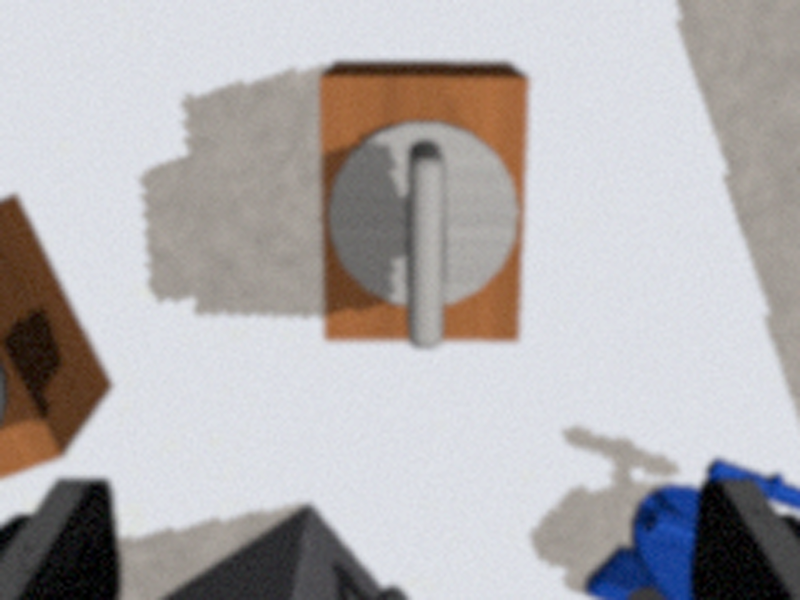

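{"api": "apply_moves", "payload": {
  "deltas": [
    {"claw":-1,"delta_pos":[1.15,0.65,0],"yaw":-0.006},
    {"claw":-1,"delta_pos":[0,0,4.5],"yaw":0},
    {"claw":-1,"delta_pos":[0,0,4.5],"yaw":0},
    {"claw":-1,"delta_pos":[0,0,2.5],"yaw":0},
    {"claw":-1,"delta_pos":[0,0,1.5],"yaw":0},
    {"claw":0.3,"delta_pos":[0,0,0],"yaw":0},
    {"claw":1,"delta_pos":[0,0,0],"yaw":0},
    {"claw":1,"delta_pos":[0,0,0],"yaw":0}
  ],
  "grip_force": 60
}}

```text
clock: 4.8
eef_pos: [442.8, 173.6, 251.8]
tcp_rot: [3.14, 0.001, 2.728]
contact_force: [-0.6, 0.4, 0.1]
opening: 0.377
grasp_force: 0.0
```

{"api": "apply_moves", "payload": {
  "deltas": [
    {"claw":1,"delta_pos":[0,0,0],"yaw":0},
    {"claw":1,"delta_pos":[0,0,0],"yaw":0},
    {"claw":1,"delta_pos":[0,0,0],"yaw":0}
  ],
  "grip_force": 90
}}

```text
clock: 5.18
eef_pos: [442.6, 173.3, 251.5]
tcp_rot: [3.141, 0.001, 2.728]
contact_force: [-3.1, -1.6, 7.7]
opening: 0.09
grasp_force: 88.3
```

```bash
python3 - <<'E'
from h import *
s=r.sense();print(s['eef_pos'],s['opening'],s['grasp_force'],s['contact_force'],s['wrist_torque'],s['clock'])
E
```

```text
[442.5656535  173.34293367 251.53278064] 0.09007890325114551 88.29949736595154 [-3.09503321 -1.59466186  7.65103594] [-0.19340529  0.25057555 -0.01193586] 5.175
```

{"api": "apply_moves", "payload": {
  "deltas": [
    {"claw":1,"delta_pos":[0,0,-1.5],"yaw":0},
    {"claw":1,"delta_pos":[0,0,-4],"yaw":0},
    {"claw":1,"delta_pos":[0,0,-4.5],"yaw":0},
    {"claw":1,"delta_pos":[0,0,-4.5],"yaw":0},
    {"claw":1,"delta_pos":[0,0,-4.5],"yaw":0},
    {"claw":1,"delta_pos":[0,0,0],"yaw":0}
  ]
}}

```text
clock: 5.92
eef_pos: [443.0, 173.6, 444.9]
tcp_rot: [3.136, 0.005, 2.728]
contact_force: [0.5, 0.8, -2.3]
opening: 0.089
grasp_force: 88.2
```

```bash
python3 - <<'E'
from h import *
plan(630,-17.2,440,3.342)
s=r.sense();print(s['grasp_force'],s['qpos'].round(2))
E
```

```text
delta cm [-24.79  -9.95   0.57] yaw -0.614 rows>= 4.28 eef [443.  173.6 444.9] rpy [3.1365 0.0051 2.7277] t 5.925 F [ 0.5  0.8 -2.3] op 0.089
88.16202878952026 [ 0.37  0.07  1.9   0.    1.16 -0.79]
```

{"api": "apply_moves", "payload": {
  "deltas": [
    {"claw":1,"delta_pos":[-4.96,-1.99,0.1],"yaw":0},
    {"claw":1,"delta_pos":[-4.96,-1.99,0.1],"yaw":0},
    {"claw":1,"delta_pos":[-4.96,-1.99,0.1],"yaw":0},
    {"claw":1,"delta_pos":[-4.96,-1.99,0.1],"yaw":0},
    {"claw":1,"delta_pos":[-4.96,-1.99,0.1],"yaw":0},
    {"claw":1,"delta_pos":[0,0,0],"yaw":-0.17},
    {"claw":1,"delta_pos":[0,0,0],"yaw":-0.17},
    {"claw":1,"delta_pos":[0,0,0],"yaw":-0.17}
  ]
}}

```text
clock: 6.92
eef_pos: [629.0, -17.7, 434.3]
tcp_rot: [3.141, -0.003, -3.04]
contact_force: [-0.6, -0.7, -2.0]
opening: 0.091
grasp_force: 88.1
```

{"api": "apply_moves", "payload": {
  "deltas": [
    {"claw":1,"delta_pos":[0,0,0],"yaw":-0.104},
    {"claw":1,"delta_pos":[0,0,0],"yaw":0},
    {"claw":1,"delta_pos":[0,0,0],"yaw":0}
  ]
}}

```text
clock: 7.3
eef_pos: [629.2, -17.4, 435.2]
tcp_rot: [3.141, -0.001, -2.944]
contact_force: [0.4, -0.7, -2.5]
opening: 0.089
grasp_force: 88.1
```

```bash
python3 - <<'E'
from h import *
f=grab("wrist");pickle.dump(f,open('wk.pkl','wb'));cv2.imwrite('pics/wk.png',cv2.convertScaleAbs(cv2.resize(f['img'],(800,600),interpolation=cv2.INTER_CUBIC),alpha=1.3))
plan(630,-17.2,360,3.342)
E
```

```text
delta cm [-0.08  0.01  7.53] yaw -0.002 rows>= 1.21 eef [629.3 -17.4 435.3] rpy [ 3.1414e+00 -8.0000e-04 -2.9433e+00] t 7.35 F [ 0.3  0.  -2.3] op 0.085
```

View pics/wk.png

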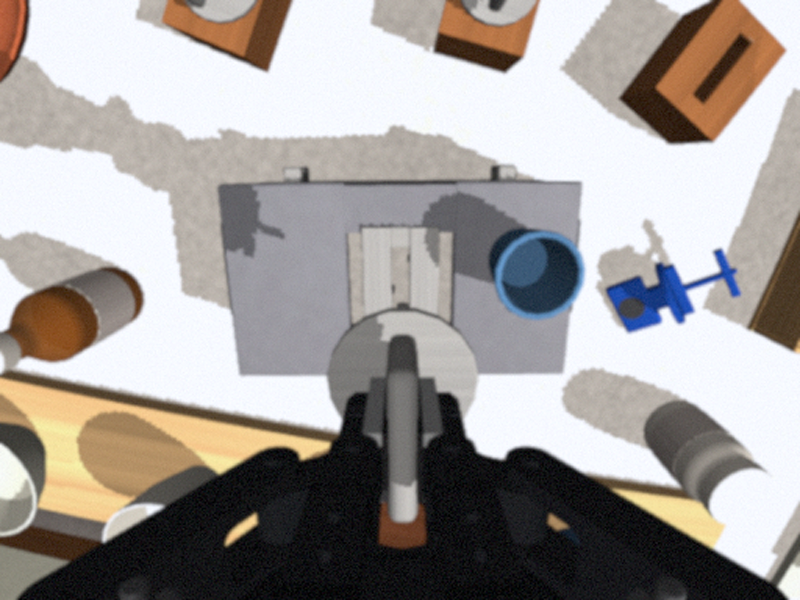

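```bash
cat >> h.py <<'E'
def inhand(f):
    T=f['T']@np.linalg.inv(np.array(f['T_tool_cam']))
    P=cloud(f).reshape(-1,3);X=(P-T[:3,3])@T[:3,:3]
    c=X[(X[:,2]>178)&(X[:,2]<196)&(np.linalg.norm(X[:,:2],axis=1)<40)]
    z=np.median(c[:,2]);c=c[abs(c[:,2]-z)<2.5];print('collar z',z,len(c),cv2.minEnclosingCircle(c[:,:2].astype(np.float32)),'y range',c[:,1].min(),c[:,1].max(),'xmax',c[:,0].max())
    b=X[(X[:,2]>135)&(X[:,2]<160)&(abs(X[:,1])<9)&(abs(X[:,0])<35)]
    print('bow',len(b),b[:,0].min(),b[:,0].max(),b[:,2].min(),np.median(b[:,1]),'slope z vs x',np.polyfit(b[:,0],b[:,2],1)[0])
    pl=np.linalg.lstsq(np.c_[c[:,:2],np.ones(len(c))],c[:,2],rcond=None)[0];print('collar tilt',pl)
E
python3 - <<'E'
from h import *
inhand(pickle.load(open('wk.pkl','rb')))
E
```

```text
collar z 186.68757902269553 3540 ((0.010546963661909103, 1.0309017896652222), 28.119096755981445) y range -26.916049337073375 29.09326478713562 xmax 27.84906859081936
bow 3122 -25.15608291397248 25.38597362109639 135.01198675017125 0.7987633153924479 slope z vs x 0.14143128830059692
collar tilt [6.35773389e-03 7.21386302e-04 1.86637860e+02]
```

{"api": "apply_moves", "payload": {
  "deltas": [
    {"claw":1,"delta_pos":[-0.07,-0.1,4],"yaw":0},
    {"claw":1,"delta_pos":[0,0,4],"yaw":0},
    {"claw":1,"delta_pos":[0,0,1.5],"yaw":0},
    {"claw":1,"delta_pos":[0,0,1],"yaw":0},
    {"claw":1,"delta_pos":[0,0,1],"yaw":0},
    {"claw":1,"delta_pos":[0,0,0.8],"yaw":0},
    {"claw":1,"delta_pos":[0,0,0.4],"yaw":0},
    {"claw":1,"delta_pos":[0,0,0],"yaw":0}
  ]
}}

```text
clock: 8.35
eef_pos: [630.4, -18.3, 308.8]
tcp_rot: [3.142, -0.0, -2.941]
contact_force: [0.0, -0.9, -2.5]
opening: 0.087
grasp_force: 88.1
```

{"api": "apply_moves", "payload": {
  "deltas": [
    {"claw":1,"delta_pos":[0,0,0.5],"yaw":0},
    {"claw":1,"delta_pos":[0,0,0.4],"yaw":0},
    {"claw":1,"delta_pos":[0,0,0.3],"yaw":0},
    {"claw":1,"delta_pos":[0,0,0],"yaw":0}
  ]
}}

```text
clock: 8.85
eef_pos: [630.2, -18.3, 296.4]
tcp_rot: [3.141, -0.001, -2.941]
contact_force: [0.3, 0.6, -2.4]
opening: 0.088
grasp_force: 88.1
```

{"api": "apply_moves", "payload": {
  "deltas": [
    {"claw":1,"delta_pos":[0,0,0.1],"yaw":0},
    {"claw":1,"delta_pos":[0,0,0.1],"yaw":0},
    {"claw":1,"delta_pos":[0,0,0],"yaw":0}
  ]
}}

```text
clock: 9.22
eef_pos: [630.4, -18.3, 295.6]
tcp_rot: [-3.141, 0.001, -2.941]
contact_force: [-2.5, -0.2, 5.3]
opening: 0.095
grasp_force: 89.4
```

{"api": "apply_moves", "payload": {
  "deltas": [
    {"claw":1,"delta_pos":[0,0,0],"yaw":0.1},
    {"claw":1,"delta_pos":[0,0,0],"yaw":0.1},
    {"claw":1,"delta_pos":[0,0,0],"yaw":0.08},
    {"claw":1,"delta_pos":[0,0,0],"yaw":0}
  ]
}}

```text
clock: 9.72
eef_pos: [630.7, -18.5, 295.6]
tcp_rot: [-3.141, 0.002, 3.062]
contact_force: [-0.7, -2.0, 5.6]
opening: 0.088
grasp_force: 89.3
```

```bash
python3 - <<'E'
from h import *
s=r.sense();print(s['tcp_rot'],s['wrist_torque'],s['contact_force'])
E
```

```text
[-3.14132481e+00  1.58289058e-03  3.06224430e+00] [-0.25702156  0.1889354  -0.10177565] [-0.67785497 -2.02479381  5.60409736]
```

{"api": "apply_moves", "payload": {
  "deltas": [
    {"claw":1,"delta_pos":[0,0,0],"yaw":0.07},
    {"claw":1,"delta_pos":[0,0,0],"yaw":0.07},
    {"claw":1,"delta_pos":[0,0,0],"yaw":0.06},
    {"claw":1,"delta_pos":[0,0,0],"yaw":0}
  ]
}}

```text
clock: 10.22
eef_pos: [630.7, -18.7, 295.6]
tcp_rot: [-3.141, 0.002, 2.863]
contact_force: [-0.4, -2.9, 5.9]
opening: 0.094
grasp_force: 89.4
```

```bash
python3 - <<'E'
from h import *
s=r.sense();print(s['tcp_rot'],s['wrist_torque'],s['contact_force'],s['qpos'][5])
E
```

```text
[-3.14130645e+00  1.74674851e-03  2.86325299e+00] [-0.50532476  0.15412365 -0.09958134] [-0.41391441 -2.94494915  5.91336398] -1.3237216091089348
```

{"api": "apply_moves", "payload": {
  "deltas": [
    {"claw":1,"delta_pos":[0,0,0],"yaw":0.06},
    {"claw":1,"delta_pos":[0,0,0],"yaw":0.06},
    {"claw":1,"delta_pos":[0,0,0],"yaw":0.06},
    {"claw":1,"delta_pos":[0,0,0],"yaw":0}
  ]
}}

```text
clock: 10.72
eef_pos: [630.7, -18.8, 295.5]
tcp_rot: [-3.141, 0.002, 2.683]
contact_force: [0.1, -4.0, 5.5]
opening: 0.088
grasp_force: 89.4
```

```bash
python3 - <<'E'
from h import *
s=r.sense();print(s['tcp_rot'],s['wrist_torque'],s['contact_force'],s['qpos'][5])
E
```

```text
[-3.14131927e+00  1.86767385e-03  2.68326869e+00] [-0.70431062  0.20663409 -0.01706247] [ 0.08763669 -3.97498639  5.45909754] -1.1437220286849186
```

{"api": "apply_moves", "payload": {
  "deltas": [
    {"claw":1,"delta_pos":[0,0,0],"yaw":0.1},
    {"claw":1,"delta_pos":[0,0,0],"yaw":0.1},
    {"claw":1,"delta_pos":[0,0,0],"yaw":0.1},
    {"claw":1,"delta_pos":[0,0,0],"yaw":0.1},
    {"claw":1,"delta_pos":[0,0,0],"yaw":0.1},
    {"claw":1,"delta_pos":[0,0,0],"yaw":0.1},
    {"claw":1,"delta_pos":[0,0,0],"yaw":0.1},
    {"claw":1,"delta_pos":[0,0,0],"yaw":0}
  ]
}}

```text
clock: 11.72
eef_pos: [630.4, -19.4, 295.6]
tcp_rot: [-3.141, 0.002, 1.983]
contact_force: [-2.9, -8.5, 7.9]
opening: 0.091
grasp_force: 89.6
```

```bash
python3 - <<'E'
from h import *
s=r.sense();print(s['tcp_rot'],s['wrist_torque'],s['contact_force'],s['qpos'][5])
E
```

```text
[-3.14130782e+00  2.17260531e-03  1.98291874e+00] [-1.25779246  0.494891    0.02227836] [-2.93037487 -8.47642247  7.92660138] -0.44320262346541134
```

{"api": "apply_moves", "payload": {
  "deltas": [
    {"claw":1,"delta_pos":[-0.08,-0.06,0],"yaw":0},
    {"claw":1,"delta_pos":[0,0,0],"yaw":0.05},
    {"claw":1,"delta_pos":[0,0,0],"yaw":0.05},
    {"claw":1,"delta_pos":[0,0,0],"yaw":0.05},
    {"claw":1,"delta_pos":[0,0,0],"yaw":0}
  ]
}}

```text
clock: 12.35
eef_pos: [630.2, -19.8, 295.6]
tcp_rot: [3.141, 0.001, 1.833]
contact_force: [-3.8, -4.2, 7.3]
opening: 0.091
grasp_force: 89.6
```

```bash
python3 - <<'E'
from h import *
s=r.sense();print(s['tcp_rot'],s['wrist_torque'],s['contact_force'],s['qpos'][5])
E
```

```text
[3.14121351e+00 1.17772281e-03 1.83333866e+00] [-0.69571174  0.4163873  -0.10003435] [-3.82283972 -4.2170543   7.27943846] -0.2953747142222689
```

{"api": "apply_moves", "payload": {
  "deltas": [
    {"claw":1,"delta_pos":[0,0,0],"yaw":0.05},
    {"claw":1,"delta_pos":[0,0,0],"yaw":0.05},
    {"claw":1,"delta_pos":[0,0,0],"yaw":0}
  ]
}}

```text
clock: 12.72
eef_pos: [629.9, -19.7, 295.5]
tcp_rot: [-3.141, 0.002, 1.736]
contact_force: [-4.8, -3.7, 9.7]
opening: 0.09
grasp_force: 93.5
```

```bash
python3 - <<'E'
from h import *
s=r.sense();print(s['tcp_rot'],s['wrist_torque'],s['contact_force'],s['qpos'][5])
E
```

```text
[-3.14088800e+00  1.66980551e-03  1.73598607e+00] [-0.59105569  0.78848031  1.29598772] [-4.75378003 -3.70868356  9.71740935] -0.1971245183305511
```

{"api": "apply_moves", "payload": {
  "deltas": [
    {"claw":1,"delta_pos":[0,0,-0.1],"yaw":-0.06},
    {"claw":1,"delta_pos":[0,0,0],"yaw":-0.06},
    {"claw":1,"delta_pos":[0,0,-0.5],"yaw":0},
    {"claw":1,"delta_pos":[0,0,-1],"yaw":0},
    {"claw":1,"delta_pos":[0,0,-1.5],"yaw":0},
    {"claw":1,"delta_pos":[0,0,0],"yaw":0}
  ]
}}

```text
clock: 13.48
eef_pos: [630.7, -19.3, 327.8]
tcp_rot: [3.138, 0.001, 1.852]
contact_force: [0.5, 0.4, -2.2]
opening: 0.089
grasp_force: 88.2
```

```bash
python3 - <<'E'
from h import *
s=r.sense();print(s['tcp_rot'],s['wrist_torque'],s['contact_force'],s['eef_pos'])
E
```

```text
[3.13844259e+00 9.80934512e-04 1.85159628e+00] [-0.03761154  0.01325642 -0.01524092] [ 0.54109145  0.43779003 -2.19345341] [630.74327232 -19.25152405 327.77741467]
```

Free and drawing out cleanly. Lift clear, then check the lock.

{"api": "apply_moves", "payload": {
  "deltas": [
    {"claw":1,"delta_pos":[0,0,-2],"yaw":0},
    {"claw":1,"delta_pos":[0,0,-4],"yaw":0},
    {"claw":1,"delta_pos":[0,0,-4],"yaw":0},
    {"claw":1,"delta_pos":[0,0,0],"yaw":0},
    {"claw":1,"delta_pos":[0,0,0],"yaw":0}
  ]
}}

```text
clock: 14.1
eef_pos: [629.7, -19.2, 425.5]
tcp_rot: [-3.141, -0.0, 1.852]
contact_force: [-0.7, 0.3, -1.9]
opening: 0.086
grasp_force: 88.4
```

```bash
python3 - <<'E'
from h import *
f=grab("top");a=f['img'][120:260,150:350]
g=grab("wrist")['img']
cv2.imwrite('pics/o.png',cv2.convertScaleAbs(np.vstack([cv2.resize(a,(400,280)),cv2.resize(g,(400,300))]),alpha=1.4))
plan(494,-408,430,None)
E
```

```text
delta cm [-33.59 -23.81  -0.53] yaw 0 rows>= 6.59 eef [629.6 -19.2 424.4] rpy [-3.1392e+00 -8.0000e-04  1.8518e+00] t 14.2 F [ 0.3 -0.2 -2.1] op 0.09
```

View pics/o.png

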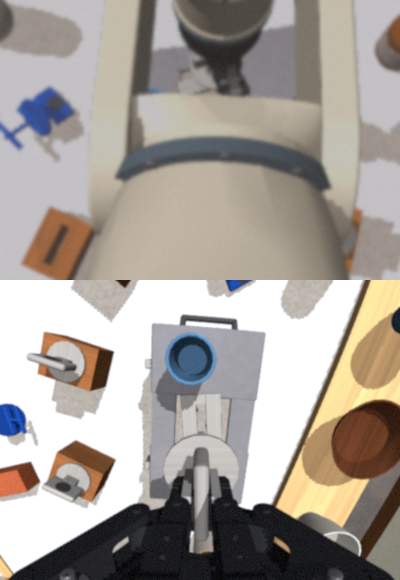

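{"api": "apply_moves", "payload": {
  "deltas": [
    {"claw":1,"delta_pos":[-4.8,-3.4,0],"yaw":0},
    {"claw":1,"delta_pos":[-4.8,-3.4,0],"yaw":0},
    {"claw":1,"delta_pos":[-4.8,-3.4,0],"yaw":0},
    {"claw":1,"delta_pos":[-4.8,-3.4,0],"yaw":0},
    {"claw":1,"delta_pos":[-4.8,-3.4,0],"yaw":0},
    {"claw":1,"delta_pos":[-4.8,-3.4,0],"yaw":0},
    {"claw":1,"delta_pos":[-4.8,-3.4,0],"yaw":0},
    {"claw":1,"delta_pos":[0,0,0],"yaw":0}
  ]
}}

```text
clock: 15.2
eef_pos: [492.7, -411.4, 424.1]
tcp_rot: [-3.14, -0.001, 1.848]
contact_force: [0.2, 1.0, -1.9]
opening: 0.092
grasp_force: 88.5
```

{"api": "apply_moves", "payload": {
  "deltas": [
    {"claw":1,"delta_pos":[0,0,4],"yaw":0},
    {"claw":1,"delta_pos":[0,0,5],"yaw":0},
    {"claw":1,"delta_pos":[0,0,4],"yaw":0},
    {"claw":1,"delta_pos":[0,0,2],"yaw":0},
    {"claw":1,"delta_pos":[0,0,1],"yaw":0},
    {"claw":1,"delta_pos":[0,0,0.7],"yaw":0},
    {"claw":1,"delta_pos":[0,0,0],"yaw":0}
  ]
}}

```text
clock: 16.08
eef_pos: [494.9, -408.2, 259.3]
tcp_rot: [3.141, 0.001, 1.852]
contact_force: [0.5, 0.8, -3.0]
opening: 0.09
grasp_force: 88.4
```

{"api": "apply_moves", "payload": {
  "deltas": [
    {"claw":1,"delta_pos":[0,0,0.6],"yaw":0},
    {"claw":1,"delta_pos":[0,0,0.3],"yaw":0},
    {"claw":1,"delta_pos":[0,0,0],"yaw":0},
    {"claw":0.4,"delta_pos":[0,0,0],"yaw":0},
    {"claw":-0.2,"delta_pos":[0,0,0],"yaw":0},
    {"claw":-0.6,"delta_pos":[0,0,0],"yaw":0},
    {"claw":-1,"delta_pos":[0,0,0],"yaw":0},
    {"claw":-1,"delta_pos":[0,0,0],"yaw":0}
  ]
}}

```text
clock: 17.08
eef_pos: [494.6, -408.1, 249.8]
tcp_rot: [3.142, 0.0, 1.852]
contact_force: [0.0, 0.8, 0.1]
opening: 0.998
grasp_force: 0.0
```

{"api": "apply_moves", "payload": {
  "deltas": [
    {"claw":-1,"delta_pos":[0,0,0],"yaw":0},
    {"claw":-1,"delta_pos":[0,0,-1],"yaw":0},
    {"claw":-1,"delta_pos":[0,0,-2],"yaw":0},
    {"claw":-1,"delta_pos":[0,0,-4],"yaw":0},
    {"claw":-1,"delta_pos":[0,0,-5],"yaw":0},
    {"claw":-1,"delta_pos":[0,0,-5],"yaw":0},
    {"claw":-1,"delta_pos":[0,0,0],"yaw":0},
    {"claw":-1,"delta_pos":[0,0,0],"yaw":0}
  ]
}}

```text
clock: 18.08
eef_pos: [494.4, -407.9, 420.6]
tcp_rot: [3.141, 0.001, 1.852]
contact_force: [0.9, -0.1, -0.0]
opening: 1.0
grasp_force: 0.0
```

```bash
python3 - <<'E'
from h import *
g=grab("wrist");f=grab("scene")
cv2.imwrite('pics/e.png',cv2.convertScaleAbs(np.hstack([cv2.resize(g['img'],(400,300)),cv2.resize(f['img'],(400,300))]),alpha=1.3))
s=r.sense();print(s['contact_force'],s['eef_pos'],s['clock'])
E
```

```text
[-0.61903707  0.72257315 -0.47629727] [ 494.22476682 -407.7612217   418.87329979] 18.175
```

View pics/e.png

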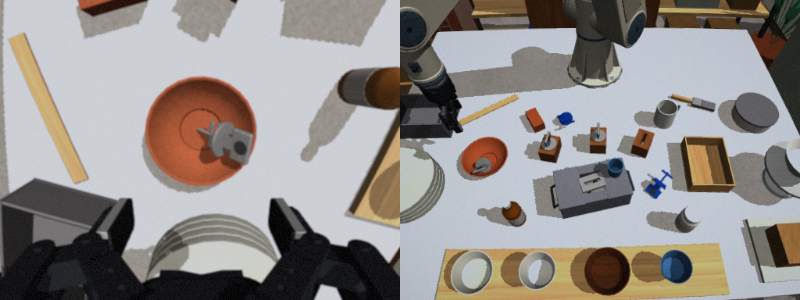

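```bash
python3 -c "
from rig import r
print(r.sign_off())"
```

```text
the job is handed in; nothing more can be done
None
```

The first key I tried turned the lock to its stop. I drew it out leaving the lock open and put it in the terracotta bowl; the other two keys were never touched, and I handed the job in at about 18 s (no verdict was returned).

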